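Lock the sample carousel with the outer ring of its double knob, then start it

ROBOT

A 6-joint arm with a two-finger parallel gripper is mounted at the origin on the work surface. World frame = base frame: x ahead of the robot, y to its left, z up, the work surface at z = 0. Lengths are in mm, angles in rad, forces in N, time in s.
With the tool pointing down it reaches from about 350 to 975 mm from the base axis. Payload 7.1 kg.
Tool frame: the origin (TCP) lies at the very end of the fingers, on their centre line; the grasp point (between the pads) lies 19 mm behind it; y points along the fingers, x is the direction in which the jaws open and shut, and the axes are right-handed (so a half turn about y gives the same grasp; the last joint's range is limited). The gripper opens to 88 mm and grips with 3 to 60 N. Pads are 20 mm wide; open, the fingers measure 115 mm over their backs; the gripper's body (75 mm by 178 mm) begins 61 mm behind the grasp point.
Start: joints at [-0.019, 0.423, 1.63, -0, 1.089, -0.019], TCP at [624.984, 0.026, 222.675] pointing down, gripper open.
Joint ranges: [-3, 3], [-0.9, 2.11], [0.09, 2.58], [-1.31, 4.45], [0.11, 2.69], [-2.54, 2.54]. Speed limits (rad/s): [2.39, 2.39, 3.01, 3.14, 3.14, 3.14].

INTERFACE

Orientations are given as a rotation vector (axis times angle).
In Python, from workcell import ctrl gives the robot as it stands. The module is installed in compiled form; this text tells all that it offers.
- The arm moves only by the tool jog_arm, never from a script. Its argument "steps" is a list of rows, each an object with "turn": the turn, a rotation vector about the world's x, y, z scaled (see below), a list of three; "dp": the shift along the world's x, y, z scaled (see below), a list of three; "claw": the opening, from 0 (shut) to 1 (fully open). In form: [{"turn": [wx, wy, wz], "dp": [x, y, z], "claw": claw}, ...]. A call has 1 to 12 rows; each row is the pose to reach, as a shift and turn from the pose measured when the call began, turning the shorter way round; what a row does not reach only later rows make up. The controller multiplies each number of a shift by 80 mm and each number of a turn by pi rad. A row lasts 1/12 s, in which the tool goes at most 41.7 mm and 7.16 degrees, less where a joint would pass 70% of its speed; a pose out of reach is approached as far as the arm can. A call with a number of a shift or a turn outside -1 to 1 is refused whole. A call with a gripper value outside its range is refused whole. The fingers move at their own pace and stop on an object; the grip force is fixed at half the most. Time passes only in rows, so rows that repeat a pose let the fingers close. It gives the time, the measured TCP pose, the force and the opening at its end, in the units of the state.
- ctrl.get_obs(): the state, without advancing time (a new reading comes with each control period).
- ctrl.get_image(name): name is "scene" or "side" or "wrist"; returns a dict with "img" (400x640x3 uint8, red, green, blue), "range_z" (400x640 float32, mm along the optical axis (not along the pixel's ray), 0 where there is no reading), "fovy" (degrees; the focal length in pixels is half the picture's height over the tangent of half this angle, whatever the lens; pixels are square), "cx", "cy" (the principal point, pixels), "dist_coeffs" ([k1, k2, p1, p2, k3] as OpenCV has them; the pictures are not rectified), "camera_from_world" (4x4, takes a point from world to camera coordinates); the wrist camera has in their place "hand_eye" (4x4, takes a point from camera to tool coordinates, whose origin is the TCP and whose axes are the tool frame's). Camera axes: x right, y down, z forward; pixel columns grow to the right and rows downward; lengths in mm; the calibration is good to about 2 mm. A picture is of the moment at which its call begins: read the wrist's pose just before it.
- ctrl.close_job(): hands the job in, once; it reports no verdict.
The state is a dict: "t": time; "qpos": joint angles; "qvel": joint speeds; "joint_torque": joint torques, N m; "ee_pos": TCP position; "orientation": TCP orientation; "ft_force": force on the tool from outside, world axes, zero at the start; "moment": the same for the moment, N m; "width": finger opening in mm.
Only numpy, scipy, OpenCV 4.12 (cv2) and the standard library are available. Lean on these libraries where they do the work, as an engineer would, in place of code of your own. Each camera call takes 0.05 s, during which the arm holds its last target.

TASK

The sample carousel is not locked: turn the outer ring of the double knob at its hub clockwise until you feel it take up, then nip it up snug without forcing it, and leave the smaller inner knob on top just as it is set. Let go, then press the start button on the deck fully and release it; leave the jar, bottle and beaker where they stand.

Things in the scene. Friction and masses are not known exactly. Their poses are not given: they have to be found in the camera images.
- outer_ring (a point): Outer ring of the double knob: grey knurled plastic cylinder, 53 mm diameter, 24 mm tall, vertical axis, at the centre of the white carousel. Point on its axis at mid-height (12 mm of ring above, 12 mm below). z up; the frame turns with the ring. Clockwise seen from above locks. Grip it anywhere round its side, with about 40 N or more so that it does not slip; regripping is fine.
- ring_line (a point): White line on the ring's top, 21.5 mm from the axis; turns with it. Clockwise, the ring first turns freely (0.08 N m) over an unseen 0.3 to 1.4 rad, different each time; then it takes up the clamp: 0.4 N m, rising 1.3 N m per further rad (friction: at rest some 0.3 N m less). Snug is 0.2 to 0.35 rad past take-up; past 0.5 rad the seal is spoilt for good. Let go, it springs back under 0.2 rad.
- inner_mark (a point): Inner knob: grey fluted cylinder, 33 mm diameter, on the ring's axis, from 13 to 33 mm above outer_ring, with a raised white bar on top, 1 mm high. This point is on the bar, 13 mm from the axis, at the knob's top; it turns with the knob. The knob turns very easily (0.015 N m) and must stay within 0.19 rad (2.5 mm at this point).
- hub_foot (a point): On the ring's axis at the top face of the round sample disc (250 mm diameter), 42 mm below outer_ring. Between disc and ring: 30 mm of free height around a neck of 34 mm diameter. 18 cups, 9 mm high, stand on the disc 97 to 115 mm from the axis.
- washer (a point): Centre of a thin steel washer, 46 mm diameter, on the same axis, 26 mm below outer_ring. The clamp draws it straight down 12 mm per rad of ring turn after take-up: 1.2 to 6 mm below its start is snug.
- start_top (a point): Centre of the top face of the round white start button, 26 mm diameter, in a grey housing on the deck, to the robot's right of the carousel. z is up; press straight down. Moves with the button.
- start (a joint): Start button travel in m: 0 released, 0.006 fully down; springs back. Fully down takes 5 N.
- jar: Small amber jar, 36 mm diameter, 50 mm tall, standing on the far right corner of the deck; origin at the centre of its underside. Leave alone.
- bottle: White bottle, 48 mm diameter, 100 mm tall, on the far left corner of the deck; origin at the centre of its underside. Leave alone.
- beaker: White open cup, 60 mm diameter, 70 mm tall, on the bench left of the machine; origin at the centre of its underside. Leave alone.

How it is judged:
By the outcome, as a careful person would: the job done as asked, in the order asked, and still so for the second after the job is handed in, with the robot touching nothing.
It also fails if it takes over 67 s, if anything falls off the work surface, if the arm or the gripper's body presses on something with over 40 N, if the wrist force passes 120 N, or if a joint passes its speed limit or range.

## Working session

There is one attempt and no reset: what is moved stays moved. The work goes in short steps, Python scripts to look and compute and a tool call to move; the robot and the scene stay as the last step left them, time stands still between calls to the robot, and variables do not carry over. Pictures are saved under pics/ and viewed, and the job is handed in when it is done.

Besides the shell and the picture viewer there is one more tool, called after "Emit:" by a JSON object that holds its "op" and its "data". jog_arm: Moves the arm, as the interface text tells. Its arguments: {"type":"object","properties":{"steps":{"type":"array","items":{"type":"object","properties":{"turn":{"type":"array","items":{"type":"number"}},"dp":{"type":"array","items":{"type":"number"}},"claw":{"type":"number"}}}}},"required":["steps"]}

```bash
mkdir -p pics; cat > h.py <<'E'
import numpy as np, cv2
from workcell import ctrl
from scipy.spatial.transform import Rotation as R
def K(d):
    f=200/np.tan(np.radians(d['fovy'])/2)
    return np.array([[f,0,d['cx']],[0,f,d['cy']],[0,0,1.]])
def grab(n):
    o=ctrl.get_obs(); d=ctrl.get_image(n)
    if n=='wrist':
        T=np.eye(4);T[:3,:3]=R.from_rotvec(o['orientation']).as_matrix();T[:3,3]=o['ee_pos']
        d['wc']=T@np.array(d['hand_eye'])
    else: d['wc']=np.linalg.inv(np.array(d['camera_from_world']))
    return d
def ray(d,u,v):
    p=cv2.undistortPoints(np.array([[[u,v]]],float),K(d),np.array(d['dist_coeffs'],float))[0,0]
    return np.array([p[0],p[1],1.])
def at_depth(d,u,v,z=None):
    if z is None: z=d['range_z'][int(round(v)),int(round(u))]
    return (d['wc']@np.append(ray(d,u,v)*z,1))[:3]
def at_z(d,u,v,z):
    r=d['wc'][:3,:3]@ray(d,u,v);o=d['wc'][:3,3]
    return o+r*(z-o[2])/r[2]
def proj(d,p):
    cw=np.linalg.inv(d['wc']); q,_=cv2.projectPoints(np.array(p,float).reshape(-1,1,3),cv2.Rodrigues(cw[:3,:3])[0],cw[:3,3],K(d),np.array(d['dist_coeffs'],float))
    return q[:,0]
def save(d,n,crop=None,s=1):
    im=d['img'][:,:,::-1]
    if crop: x0,y0,x1,y1=crop; im=im[y0:y1,x0:x1]
    cv2.imwrite('pics/'+n+'.png',cv2.resize(im,None,fx=s,fy=s,interpolation=cv2.INTER_CUBIC))
E
python3 - <<'E'
from h import *
import pickle
for n in ['scene','side','wrist']:
    d=grab(n); save(d,n+'0'); pickle.dump(d,open(n+'0.pkl','wb'))
    print(n,d['fovy'],d['cx'],d['cy'],d['dist_coeffs'],np.round(d['wc'],3).tolist())
print(ctrl.get_obs())
E
```

```text
scene 44.406185042441656 319.1962196968882 193.39283368292405 [-0.1114526  0.         0.         0.         0.       ] [[-0.731, 0.429, -0.531, 1271.706], [0.682, 0.477, -0.554, 836.741], [0.016, -0.767, -0.641, 913.594], [0.0, 0.0, 0.0, 1.0]]
side 53.7907061838382 325.06579658941587 194.36106096383946 [0.02389155 0.         0.         0.         0.        ] [[0.896, -0.251, 0.367, 217.446], [-0.444, -0.461, 0.769, -597.05], [-0.024, -0.851, -0.524, 599.527], [0.0, 0.0, 0.0, 1.0]]
wrist 69.47945453967208 321.73391879878744 197.6214660153088 [0.00095993 0.         0.         0.         0.        ] [[1.0, 0.001, -0.001, 626.085], [0.001, -0.961, -0.276, 76.497], [-0.002, 0.276, -0.961, 383.858], [0.0, 0.0, 0.0, 1.0]]
{'t': 0.15, 'qpos': array([-1.89919492e-02,  4.23639280e-01,  1.63047292e+00,  2.80263811e-05,
        1.08857598e+00, -1.89880003e-02]), 'qvel': array([-6.84637170e-05, -4.38166171e-03, -3.40330940e-03,  3.47294544e-04,
       -4.50457461e-04,  3.85750231e-04]), 'joint_torque': array([ 9.52650989e-04, -5.44981134e+01, -2.73919362e+01,  6.45430083e-02,
        2.04369903e-02, -3.19723256e-05]), 'ee_pos': array([6.24597221e+02, 4.60912958e-02, 2.22112832e+02]), 'orientation': array([-1.57075053e+00,  8.73211551e-04,  8.46571449e-04]), 'ft_force': array([-0.98596953, -0.1554303 , -0.38897684]), 'moment': array([-0.013014  , -0.0057066 , -0.02430851]), 'width': 87.74722010631966}
```

View images.

View pics/scene0.png

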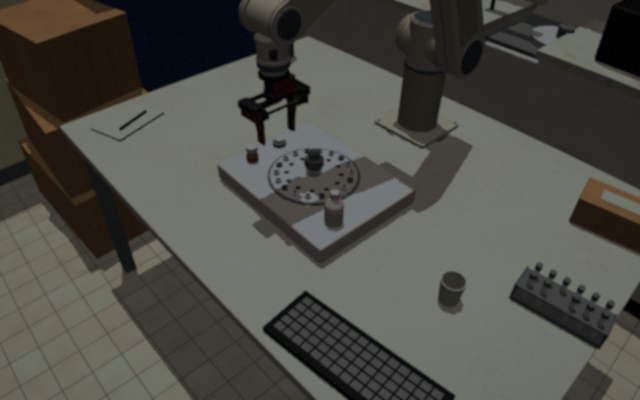

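View pics/side0.png

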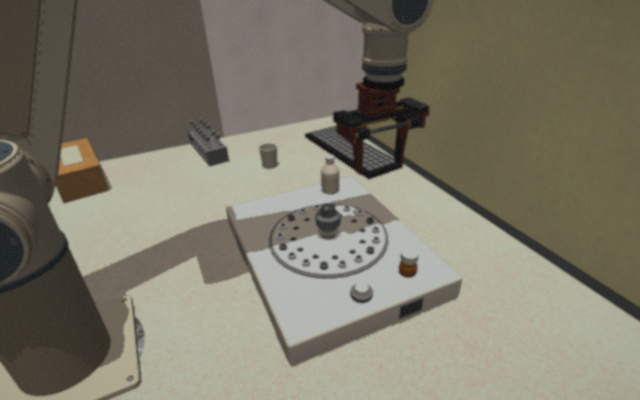

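View pics/wrist0.png

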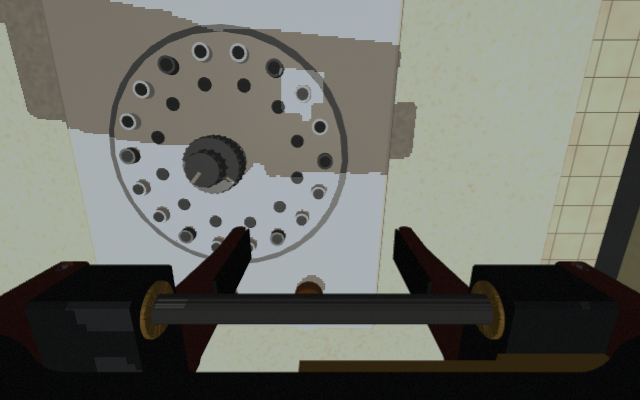

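```bash
python3 - <<'E'
from h import *
import pickle
w=pickle.load(open('wrist0.pkl','rb'));s=pickle.load(open('side0.pkl','rb'));c=pickle.load(open('scene0.pkl','rb'))
save(w,'wz',(170,120,260,205),7); save(s,'sz',(220,150,480,320),3); save(c,'cz',(210,110,430,270),3)
for u,v in [(206,170),(225,150),(235,165),(300,30),(200,240)]: print('w',u,v,at_depth(w,u,v).round(1))
for u,v in [(361,290),(328,212),(328,225),(409,258),(320,265)]: print('s',u,v,at_depth(s,u,v).round(1))
for u,v in [(279,140),(314,155),(314,170)]: print('c',u,v,at_depth(c,u,v).round(1))
E
```

```text
w 206 170 [527.1  31.3 141.3]
w 225 150 [537.7  45.7 119.9]
w 235 165 [545.5  31.9 119.4]
w 300 30 [603.7 158.5  58.6]
w 200 240 [479.  -68.6  64. ]
s 361 290 [ 490.7 -162.5   83.5]
s 328 212 [516.1  16.4 136.3]
s 328 225 [509.8   5.  112.4]
s 409 258 [ 597.1 -156.5  110.3]
s 320 265 [458.8 -59.6  74.3]
c 279 140 [ 501.5 -148.4   81.9]
c 314 155 [531.2  40.6 140.2]
c 314 170 [539.4  50.2  98.7]
```

View pics/wz.png

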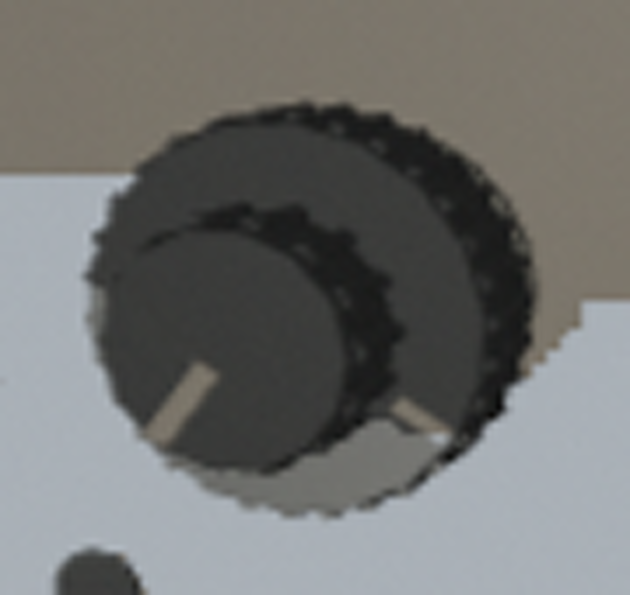

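View pics/sz.png

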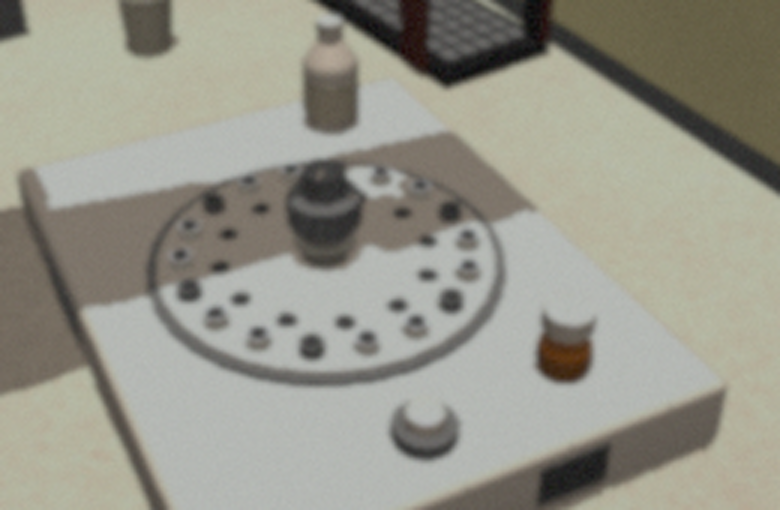

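View pics/cz.png

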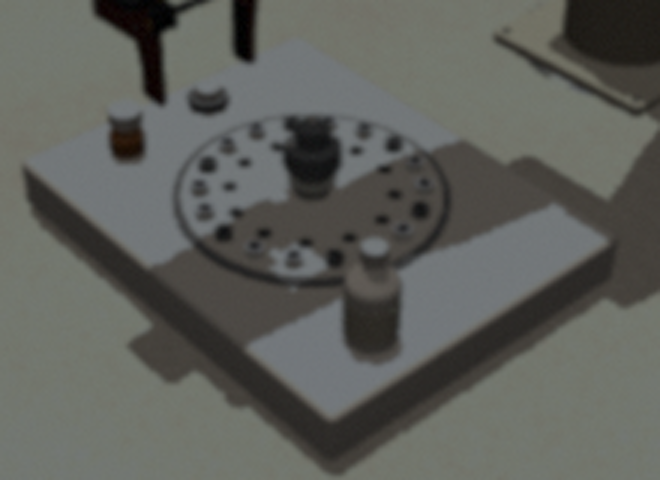

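```bash
python3 - <<'E'
from h import *
import pickle
w=pickle.load(open('wrist0.pkl','rb'));s=pickle.load(open('side0.pkl','rb'));c=pickle.load(open('scene0.pkl','rb'))
print('inner top',at_z(w,202.1,170,141)); print('ring top',at_z(w,211.6,165.4,120))
print('bar',at_z(w,200,173,142),at_z(w,192.9,181.9,142)); print('line',at_z(w,227.5,178,120),at_z(w,233,182,120))
# disc depth patch
for n,d,b in [('w',w,(205,225,215,245))]:
    pass
for d,pts in [(w,[(220,85),(260,110),(200,240),(120,210)]),(s,[(300,240),(340,255)])]:
    for u,v in pts:
        z=np.median(d['range_z'][v-3:v+4,u-3:u+4]); print(at_depth(d,u,v,z).round(1))
q=np.median(w['range_z'][166:174,198:206]);print('top',at_depth(w,202,170,q))
# button via side/scene
print(at_depth(s,361.7,288,np.median(s['range_z'][286:290,359:364])), at_depth(c,279,141,np.median(c['range_z'][139:143,277:282])))
E
```

```text
inner top [523.67970926  31.20657418 141.        ]
ring top [524.08267352  31.59675339 120.        ]
bar [522.01670866  28.80300605 142.        ] [515.01208114  21.02852056 142.        ]
line [537.694433    19.74744672 120.        ] [542.51014094  15.92517314 120.        ]
[520.6 106.   66. ]
[560.4  81.4  65.9]
[479.7 -67.9  65.5]
[386.8 -32.   59.8]
[458.8  41.2  66.4]
[512.6 -42.5  65.5]
top [523.57691862  31.19877535 140.95863146]
[ 495.48021008 -157.10559609   81.3655757 ] [ 503.25765673 -146.36244251   80.01151749]
```

Emit:
{"op": "jog_arm", "data": {"steps": [{"dp": [-0.33,0.13,0],"turn": [0,0,-0.03],"claw": 1},{"dp": [-0.66,0.26,0],"turn": [0,0,-0.06],"claw": 1},{"dp": [-1,0.39,0],"turn": [0,0,-0.1],"claw": 1},{"dp": [-1,0.39,0],"turn": [0,0,-0.127],"claw": 1},{"dp": [-1,0.39,0],"turn": [0,0,-0.127],"claw": 1}]}}

```text
t: 0.57
ee_pos: [543.2, 31.7, 222.1]
orientation: [-1.548, 0.316, -0.313]
ft_force: [0.9, 0.9, -0.4]
width: 87.8
```

Emit:
{"op": "jog_arm", "data": {"steps": [{"dp": [-0.26,0,-0.1],"turn": [0,0,0],"claw": 1},{"dp": [-0.26,0,-0.1],"turn": [0,0,0],"claw": 1},{"dp": [-0.26,0,-0.1],"turn": [0,0,0],"claw": 1},{"dp": [-0.26,0,-0.1],"turn": [0,0,0],"claw": 1}]}}

```text
t: 0.9
ee_pos: [523.8, 31.5, 214.4]
orientation: [-1.548, 0.314, -0.313]
ft_force: [-0.3, -0.6, 0.7]
width: 87.7
```

```bash
python3 - <<'E'
from h import *
import pickle
o=ctrl.get_obs();print(o['t'],o['ee_pos'],o['orientation'],o['qpos'],o['moment'],o['ft_force'])
d=grab('wrist'); save(d,'w1'); pickle.dump(d,open('w1.pkl','wb'))
p=proj(d,[524,31.4,120]);print(p,proj(d,[524,31.4,141]))
x,y=p[0].astype(int); save(d,'w1z',(max(x-70,0),max(y-50,0),x+70,y+60),5);print(max(x-70,0),max(y-50,0))
E
```

```text
0.9 [523.80279495  31.51891048 214.4292668 ] [-1.54755374  0.31431293 -0.31330591] [3.71241001e-02 2.87418701e-01 1.85724023e+00 5.99512070e-04
 9.97468054e-01 4.36856452e-01] [0.01922008 0.02964176 0.01979844] [-0.29464082 -0.55143604  0.66734385]
[[321.03005882 201.14420073]] [[320.94232609 208.18250665]]
251 151
```

View pics/w1.png

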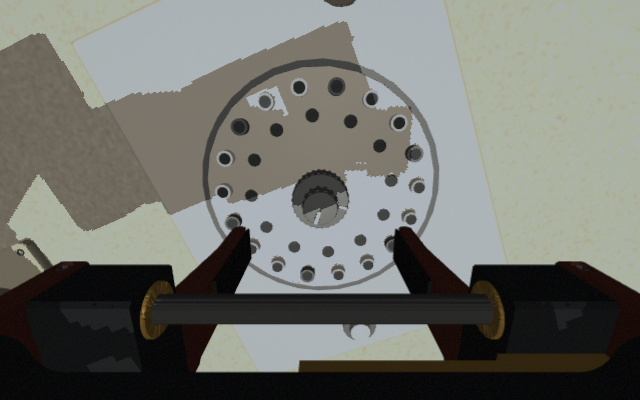

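View pics/w1z.png

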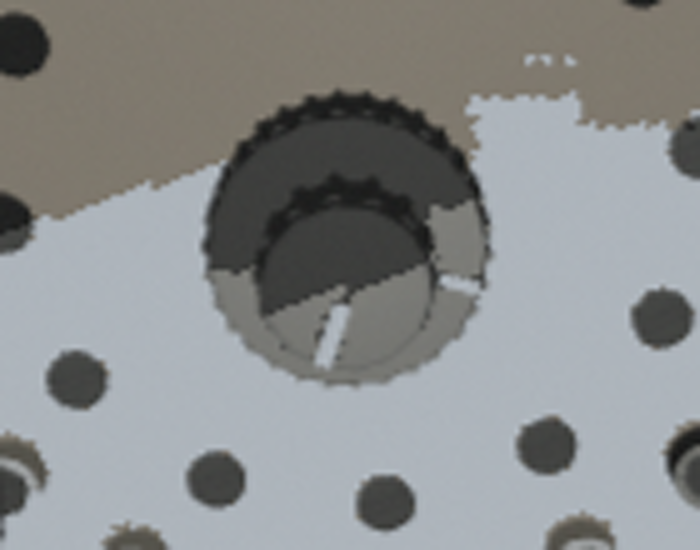

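Emit:
{"op": "jog_arm", "data": {"steps": [{"dp": [0,0,-0.4],"claw": 1,"turn": [0,0,0]},{"dp": [0,0,-0.7],"claw": 1,"turn": [0,0,0]},{"dp": [0,0,-1],"claw": 1,"turn": [0,0,0]},{"dp": [0,0,-1],"claw": 1,"turn": [0,0,0]}]}}

```text
t: 1.28
ee_pos: [522.2, 31.3, 130.8]
orientation: [-1.549, 0.319, -0.309]
ft_force: [-0.0, 0.3, 0.4]
width: 87.6
```

Emit:
{"op": "jog_arm", "data": {"steps": [{"dp": [0,0,-0.25],"claw": 1,"turn": [0,0,0]},{"dp": [0,0,-0.45],"claw": 1,"turn": [0,0,0]},{"dp": [0,0,-0.56],"claw": 1,"turn": [0,0,0]},{"dp": [0,0,-0.56],"claw": 1,"turn": [0,0,0]},{"dp": [0,0,-0.56],"claw": 0.7,"turn": [0,0,0]},{"dp": [0,0,-0.56],"claw": 0.65,"turn": [0,0,0]},{"dp": [0,0,-0.56],"claw": 0.65,"turn": [0,0,0]}]}}

```text
t: 1.87
ee_pos: [523.2, 31.3, 87.2]
orientation: [-1.549, 0.317, -0.31]
ft_force: [-0.9, 0.8, -0.2]
width: 71.1
```

```bash
python3 - <<'E'
from h import *
import pickle
o=ctrl.get_obs();print(o['t'],o['width'],o['ee_pos'],o['orientation'],o['moment'],o['ft_force'],o['joint_torque'])
d=grab('wrist'); save(d,'w2',(180,80,460,280),2.8); pickle.dump(d,open('w2.pkl','wb'))
E
```

```text
1.8667 71.11813774326502 [523.2097324   31.28978065  87.24861494] [-1.5485385   0.31719149 -0.31024969] [ 0.0356923   0.04683327 -0.04643951] [-0.93177511  0.84389519 -0.23287743] [-1.34506094e-02 -4.86002362e+01 -1.83135992e+01  4.88300796e-02
  1.51194324e-02 -1.87100646e-03]
```

View pics/w2.png

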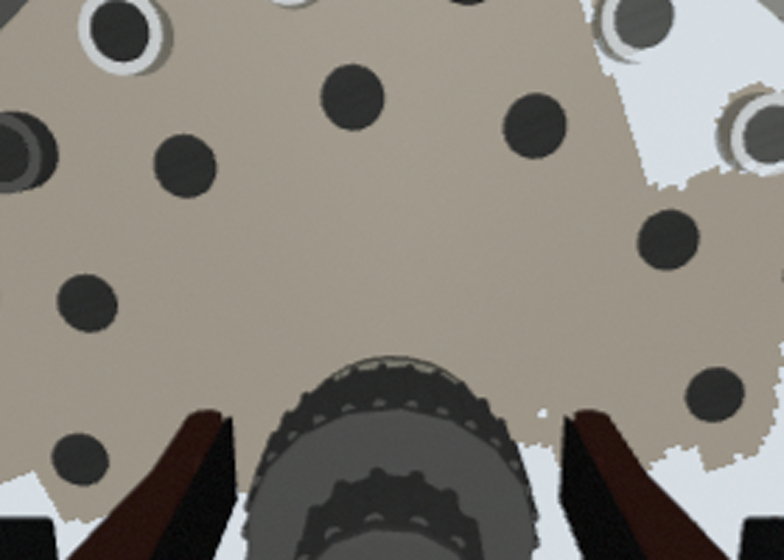

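```bash
python3 - <<'E'
from h import *
import pickle
d=pickle.load(open('w2.pkl','rb')); save(d,'w2f',(200,190,440,330),3.3)
th=np.radians(np.arange(0,360,10))
for z in (96,120): 
    q=proj(d,np.c_[523.7+26.5*np.cos(th),31.4+26.5*np.sin(th),np.full(36,z)]);print(z,q[:,0].min(),q[:,0].max(),q[:,1].min(),q[:,1].max())
print(np.round(d['hand_eye'],3))
E
```

```text
96 275.38426307413334 366.12339740377445 208.36204147383208 290.9642366840404
120 267.75987172069284 372.9675812700059 224.07624891593673 317.65538000308163
[[ 1.00000e+00  1.00000e-03 -0.00000e+00  1.03900e+00]
 [ 1.00000e-03 -2.76000e-01  9.61000e-01 -1.61891e+02]
 [ 1.00000e-03 -9.61000e-01 -2.76000e-01  7.69530e+01]
 [ 0.00000e+00  0.00000e+00  0.00000e+00  1.00000e+00]]
```

View pics/w2f.png

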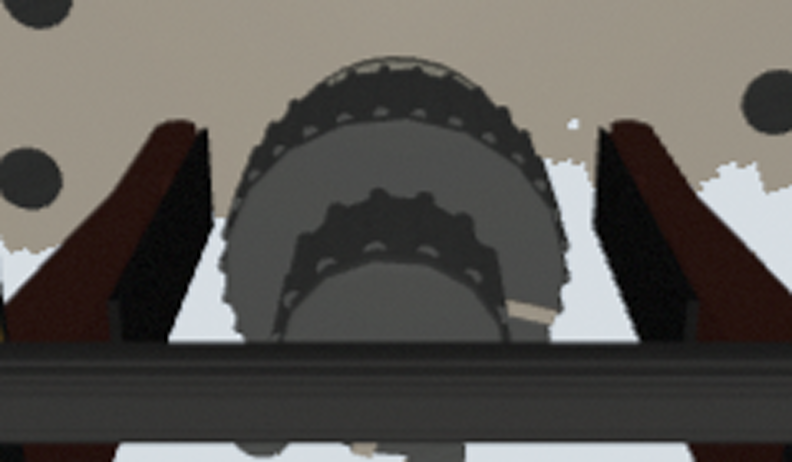

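Emit:
{"op": "jog_arm", "data": {"steps": [{"dp": [-0.014,0.006,0.02],"claw": 0.65,"turn": [0,0,0]},{"dp": [-0.014,0.006,0.02],"claw": 0.65,"turn": [0,0,0]},{"dp": [-0.014,0.006,0.02],"claw": 0.62,"turn": [0,0,0]},{"dp": [-0.014,0.006,0.02],"claw": 0.6,"turn": [0,0,0]},{"dp": [-0.014,0.006,0.02],"claw": 0.55,"turn": [0,0,0]},{"dp": [-0.014,0.006,0.02],"claw": 0,"turn": [0,0,0]},{"dp": [-0.014,0.006,0.02],"claw": 0,"turn": [0,0,0]},{"dp": [-0.014,0.006,0.02],"claw": 0,"turn": [0,0,0]},{"dp": [-0.014,0.006,0.02],"claw": 0,"turn": [0,0,0]}]}}

```text
t: 2.67
ee_pos: [522.0, 31.8, 88.9]
orientation: [-1.548, 0.317, -0.31]
ft_force: [-0.6, 0.3, 5.7]
width: 52.6
```

```bash
cat > st.py <<'E'
from h import *
import pickle,sys
o=ctrl.get_obs();Rm=R.from_rotvec(o['orientation']).as_matrix()
print('t',o['t'],'w',round(o['width'],2),o['ee_pos'].round(2),'yaw',np.arctan2(Rm[1,0],Rm[0,0]).round(4),'M',o['moment'].round(3),'F',o['ft_force'].round(2),'q6',o['qpos'][5].round(3),'tau6',o['joint_torque'][5].round(3))
if len(sys.argv)>1:
    d=grab('wrist'); n=sys.argv[1]; save(d,n,(200,190,440,340),3.3); pickle.dump(d,open(n+'.pkl','wb'))
E
python3 st.py w3
```

```text
t 2.6667 w 52.62 [522.05  31.83  88.93] yaw -0.3998 M [0.089 0.221 0.012] F [-0.61  0.33  5.66] q6 0.437 tau6 0.011
```

View pics/w3.png

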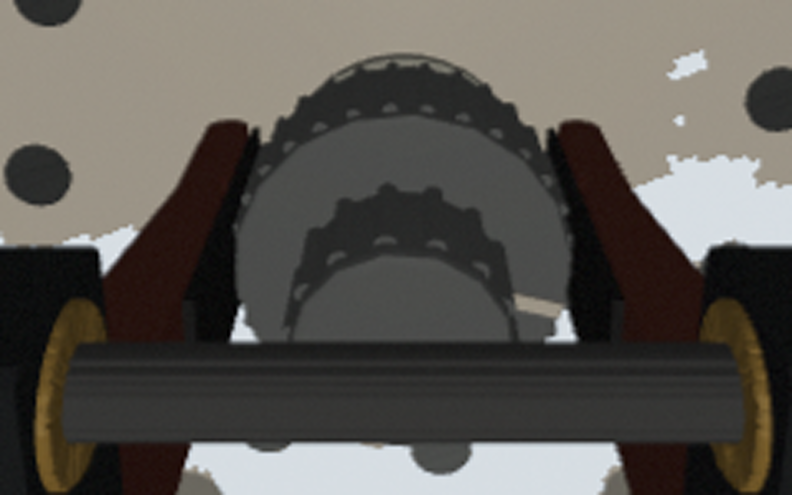

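Emit:
{"op": "jog_arm", "data": {"steps": [{"dp": [0,0,0],"turn": [0,0,-0.02],"claw": 0},{"dp": [0,0,0],"turn": [0,0,-0.04],"claw": 0},{"dp": [0,0,0],"turn": [0,0,-0.06],"claw": 0},{"dp": [0,0,0],"turn": [0,0,-0.08],"claw": 0}]}}

```text
t: 3.05
ee_pos: [522.4, 31.7, 89.0]
orientation: [-1.51, 0.515, -0.509]
ft_force: [0.9, -1.0, 2.0]
width: 52.6
```

```bash
python3 st.py w4
```

```text
t 3.05 w 52.57 [522.42  31.67  89.01] yaw -0.654 M [-0.215 -0.007  0.061] F [ 0.87 -1.05  2.03] q6 0.69 tau6 -0.905
```

View pics/w4.png

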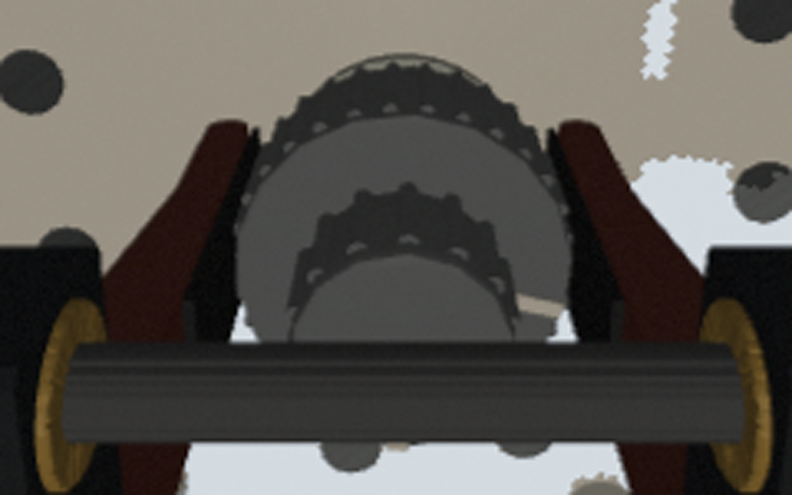

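Emit:
{"op": "jog_arm", "data": {"steps": [{"dp": [0,0,0],"turn": [0,0,-0.017],"claw": 0},{"dp": [0,0,0],"turn": [0,0,-0.034],"claw": 0},{"dp": [0,0,0],"turn": [0,0,-0.05],"claw": 0},{"dp": [0,0,0],"turn": [0,0,-0.05],"claw": 0}]}}

```text
t: 3.43
ee_pos: [522.6, 31.5, 89.0]
orientation: [-1.475, 0.64, -0.634]
ft_force: [0.2, -1.4, 2.9]
width: 52.8
```

```bash
python3 st.py
```

```text
t 3.4333 w 52.83 [522.62  31.52  88.97] yaw -0.8153 M [-0.216  0.096 -0.104] F [ 0.21 -1.43  2.91] q6 0.85 tau6 0.614
```

Emit:
{"op": "jog_arm", "data": {"steps": [{"dp": [0,0,0],"turn": [0,0,-0.01],"claw": 0},{"dp": [0,0,0],"turn": [0,0,-0.02],"claw": 0},{"dp": [0,0,0],"turn": [0,0,-0.03],"claw": 0},{"dp": [0,0,0],"turn": [0,0,-0.04],"claw": 0}]}}

```text
t: 3.77
ee_pos: [522.8, 31.3, 89.0]
orientation: [-1.443, 0.735, -0.73]
ft_force: [0.4, -1.7, 2.5]
width: 52.2
```

```bash
python3 st.py
```

```text
t 3.7667 w 52.24 [522.76  31.35  88.99] yaw -0.9394 M [-0.244  0.032  0.149] F [ 0.36 -1.73  2.54] q6 0.974 tau6 -0.412
```

Emit:
{"op": "jog_arm", "data": {"steps": [{"dp": [0,0,0],"turn": [0,0,-0.01],"claw": 0},{"dp": [0,0,0],"turn": [0,0,-0.02],"claw": 0},{"dp": [0,0,0],"turn": [0,0,-0.03],"claw": 0},{"dp": [0,0,0],"turn": [0,0,-0.04],"claw": 0}]}}

```text
t: 4.1
ee_pos: [522.9, 31.2, 89.0]
orientation: [-1.407, 0.83, -0.826]
ft_force: [0.0, -1.5, 2.3]
width: 52.5
```

```bash
python3 st.py w5
```

```text
t 4.1 w 52.48 [522.87  31.21  88.99] yaw -1.0636 M [-0.27   0.084  0.101] F [ 0.02 -1.51  2.25] q6 1.098 tau6 -0.412
```

View pics/w5.png

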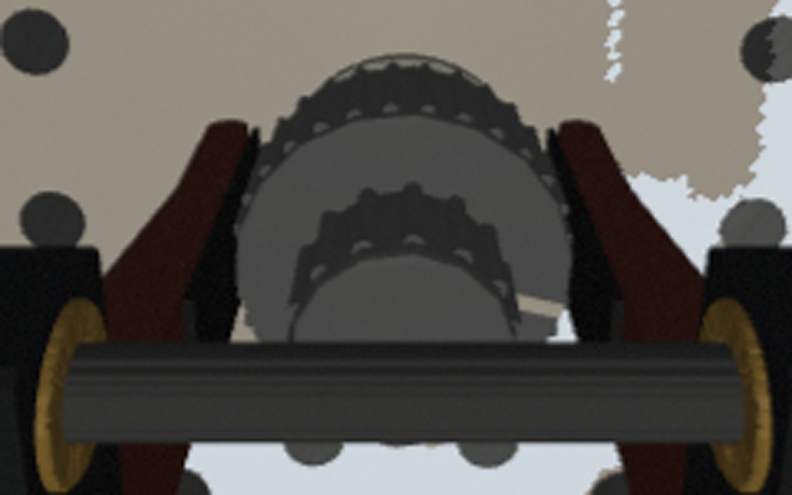

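Ring line still at the same spot (540,305), so no slip; the ring is following freely (0.66 rad). Continuing.

Emit:
{"op": "jog_arm", "data": {"steps": [{"dp": [0,0,0],"turn": [0,0,-0.01],"claw": 0},{"dp": [0,0,0],"turn": [0,0,-0.02],"claw": 0},{"dp": [0,0,0],"turn": [0,0,-0.03],"claw": 0},{"dp": [0,0,0],"turn": [0,0,-0.04],"claw": 0}]}}

```text
t: 4.48
ee_pos: [523.0, 31.0, 89.0]
orientation: [-1.365, 0.926, -0.922]
ft_force: [-0.1, -1.8, 2.9]
width: 52.7
```

```bash
python3 st.py
```

```text
t 4.4833 w 52.67 [522.96  31.04  88.98] yaw -1.1896 M [-0.346  0.07   0.022] F [-0.13 -1.78  2.87] q6 1.223 tau6 -0.412
```

Emit:
{"op": "jog_arm", "data": {"steps": [{"dp": [0,0,0],"turn": [0,0,-0.01],"claw": 0},{"dp": [0,0,0],"turn": [0,0,-0.02],"claw": 0},{"dp": [0,0,0],"turn": [0,0,-0.03],"claw": 0},{"dp": [0,0,0],"turn": [0,0,-0.04],"claw": 0}]}}

```text
t: 4.82
ee_pos: [523.0, 30.9, 89.0]
orientation: [-1.32, 1.019, -1.016]
ft_force: [0.1, -2.5, 3.2]
width: 52.1
```

```bash
python3 st.py
```

```text
t 4.8167 w 52.1 [523.    30.86  88.97] yaw -1.3135 M [-0.336  0.08   0.07 ] F [ 0.15 -2.49  3.17] q6 1.347 tau6 -0.412
```

Emit:
{"op": "jog_arm", "data": {"steps": [{"dp": [0,0,0],"turn": [0,0,-0.01],"claw": 0},{"dp": [0,0,0],"turn": [0,0,-0.02],"claw": 0},{"dp": [0,0,0],"turn": [0,0,-0.03],"claw": 0},{"dp": [0,0,0],"turn": [0,0,-0.04],"claw": 0}]}}

```text
t: 5.15
ee_pos: [523.1, 30.6, 89.0]
orientation: [-1.269, 1.112, -1.109]
ft_force: [0.1, -1.9, 3.0]
width: 52.4
```

```bash
python3 st.py
```

```text
t 5.15 w 52.42 [523.07  30.65  88.99] yaw -1.4375 M [-0.283  0.095  0.12 ] F [ 0.12 -1.91  3.04] q6 1.471 tau6 -0.412
```

Emit:
{"op": "jog_arm", "data": {"steps": [{"dp": [0,0,0],"turn": [0,0,-0.01],"claw": 0},{"dp": [0,0,0],"turn": [0,0,-0.02],"claw": 0},{"dp": [0,0,0],"turn": [0,0,-0.03],"claw": 0},{"dp": [0,0,0],"turn": [0,0,-0.04],"claw": 0}]}}

```text
t: 5.48
ee_pos: [523.1, 30.5, 89.0]
orientation: [-1.214, 1.202, -1.2]
ft_force: [-0.4, -2.6, 3.2]
width: 52.3
```

```bash
python3 st.py w6
```

```text
t 5.4833 w 52.31 [523.09  30.46  88.99] yaw -1.5603 M [-0.266  0.039  0.49 ] F [-0.44 -2.59  3.18] q6 1.594 tau6 0.002
```

View pics/w6.png

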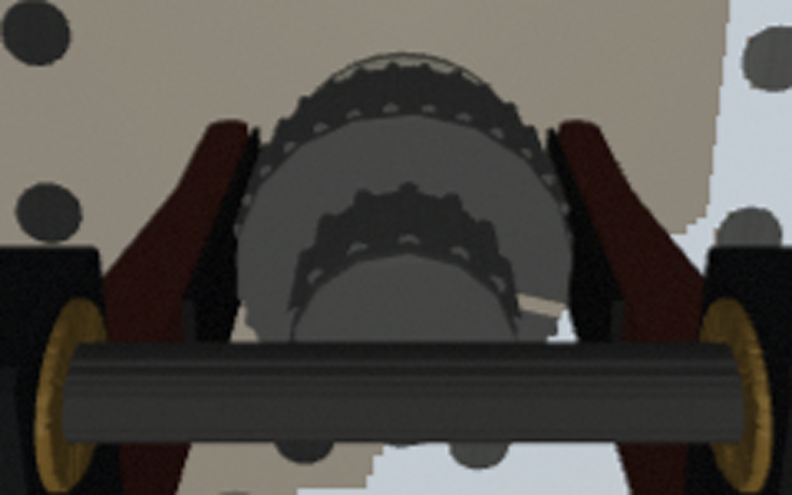

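Emit:
{"op": "jog_arm", "data": {"steps": [{"dp": [0,0,0],"turn": [0,0,-0.01],"claw": 0},{"dp": [0,0,0],"turn": [0,0,-0.02],"claw": 0},{"dp": [0,0,0],"turn": [0,0,-0.03],"claw": 0}]}}

```text
t: 5.78
ee_pos: [523.1, 30.3, 89.0]
orientation: [-1.169, 1.271, -1.269]
ft_force: [-1.3, -1.4, 3.2]
width: 52.5
```

```bash
python3 st.py w7
```

```text
t 5.7833 w 52.45 [523.1   30.31  88.98] yaw -1.6537 M [-0.179  0.145  0.625] F [-1.28 -1.42  3.17] q6 1.688 tau6 0.116
```

View pics/w7.png

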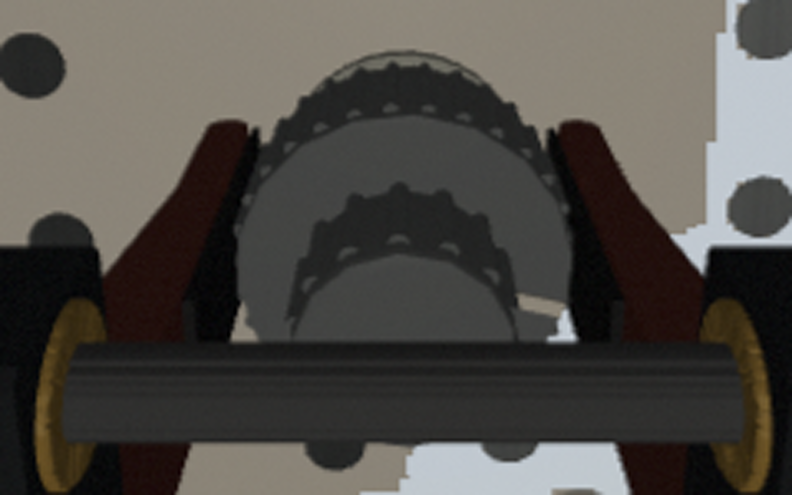

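Emit:
{"op": "jog_arm", "data": {"steps": [{"dp": [0,0,0],"turn": [0,0,-0.01],"claw": 0},{"dp": [0,0,0],"turn": [0,0,-0.02],"claw": 0},{"dp": [0,0,0],"turn": [0,0,-0.03],"claw": 0},{"dp": [0,0,0],"turn": [0,0,-0.039],"claw": 0}]}}

```text
t: 6.17
ee_pos: [523.1, 30.2, 89.0]
orientation: [-1.106, 1.359, -1.358]
ft_force: [-0.8, -2.0, 2.5]
width: 52.6
```

```bash
python3 st.py w8
```

```text
t 6.1667 w 52.57 [523.06  30.15  88.97] yaw -1.775 M [-0.247  0.126  0.695] F [-0.75 -2.02  2.5 ] q6 1.81 tau6 0.364
```

View pics/w8.png

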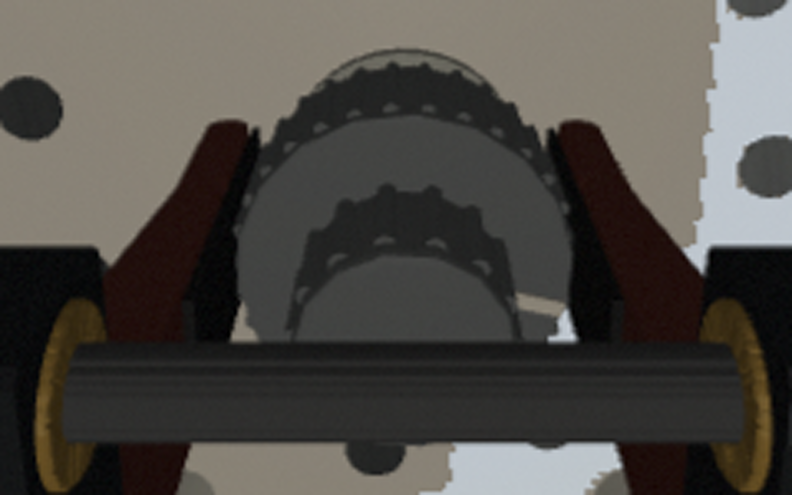

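Emit:
{"op": "jog_arm", "data": {"steps": [{"dp": [0,0,0],"turn": [0,0,0],"claw": 0.8},{"dp": [0,0,0],"turn": [0,0,0],"claw": 0.8},{"dp": [0,0,0],"turn": [0,0,0],"claw": 0.8},{"dp": [0,0,0],"turn": [0,0,0],"claw": 0.9},{"dp": [0,0,0],"turn": [0,0,0],"claw": 0.9}]}}

```text
t: 6.63
ee_pos: [523.0, 30.2, 88.8]
orientation: [-1.105, 1.36, -1.359]
ft_force: [0.4, 0.0, 0.0]
width: 78.0
```

```bash
python3 st.py w9
```

```text
t 6.6333 w 77.99 [522.96  30.19  88.84] yaw -1.7765 M [0.068 0.097 0.006] F [0.38 0.05 0.02] q6 1.811 tau6 -0.01
```

View pics/w9.png

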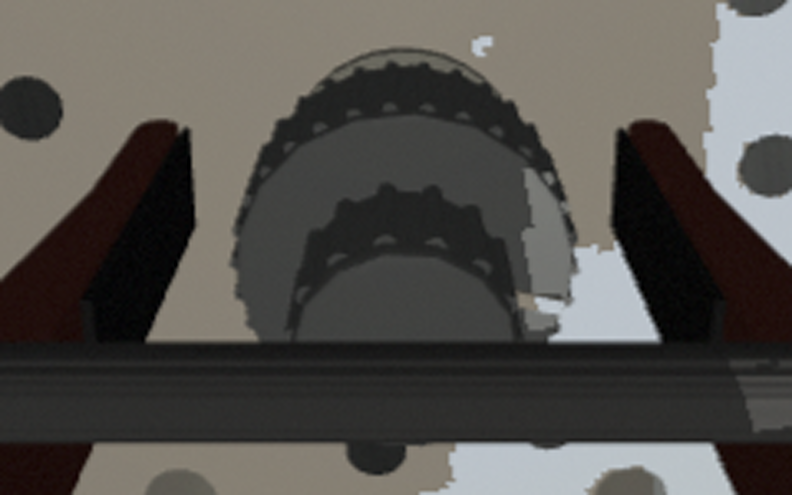

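Emit:
{"op": "jog_arm", "data": {"steps": [{"dp": [0,0,0.15],"turn": [0,0,0],"claw": 1},{"dp": [0,0,0.4],"turn": [0,0,0],"claw": 1},{"dp": [0,0,0.7],"turn": [0,0,0],"claw": 1},{"dp": [0,0,1],"turn": [0,0,0],"claw": 1}]}}

```text
t: 7.02
ee_pos: [522.4, 30.2, 169.3]
orientation: [-1.107, 1.361, -1.358]
ft_force: [0.2, -0.1, -1.0]
width: 87.6
```

Emit:
{"op": "jog_arm", "data": {"steps": [{"dp": [0,0,0.4],"turn": [0,0,0.03],"claw": 1},{"dp": [0,0,0.6],"turn": [0,0,0.06],"claw": 1},{"dp": [0,0,0.6],"turn": [0,0,0.1],"claw": 1},{"dp": [0,0,0.6],"turn": [0,0,0.13],"claw": 1},{"dp": [0,0,0.6],"turn": [0,0,0.13],"claw": 1},{"dp": [0,0,0.6],"turn": [0,0,0.13],"claw": 1}]}}

```text
t: 7.52
ee_pos: [522.2, 30.2, 217.2]
orientation: [-1.299, 1.062, -1.06]
ft_force: [-0.7, -0.3, 0.3]
width: 88.0
```

```bash
python3 st.py; python3 - <<'E'
from h import *
import pickle
d=grab('wrist'); save(d,'w10'); pickle.dump(d,open('w10.pkl','wb'))
save(d,'w10z',(250,150,390,260),5)
s=grab('side'); save(s,'s10z',(220,150,480,320),3); pickle.dump(s,open('s10.pkl','wb'))
E
```

```text
t 7.5167 w 87.96 [522.22  30.22 217.24] yaw -1.3708 M [0.041 0.108 0.06 ] F [-0.69 -0.33  0.27] q6 1.407 tau6 -0.347
```

View pics/w10z.png

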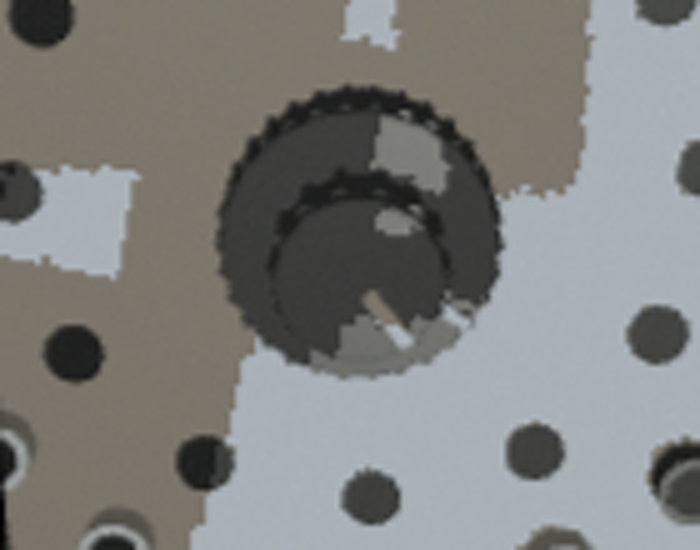

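View pics/s10z.png

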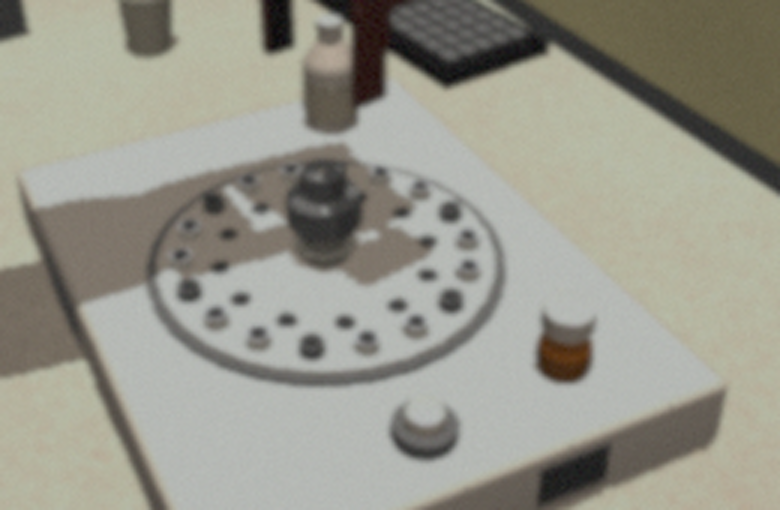

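View pics/w10.png

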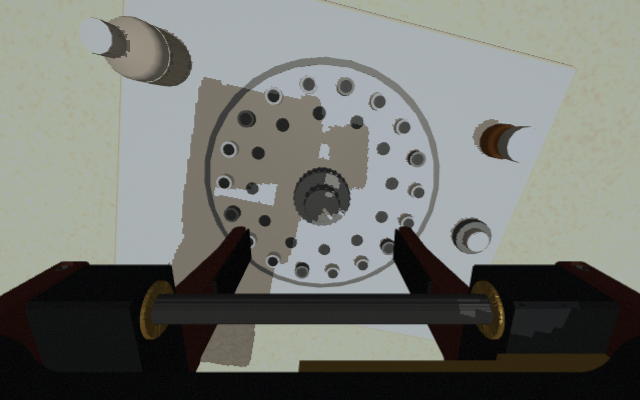

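```bash
python3 - <<'E'
from h import *
import pickle
a=pickle.load(open('w1.pkl','rb'));b=pickle.load(open('w10.pkl','rb'))
def ang(d,o,p,q,z):
    P=at_z(d,o[0]+p[0]/5,o[1]+p[1]/5,z);Q=at_z(d,o[0]+q[0]/5,o[1]+q[1]/5,z);v=Q-P;return np.arctan2(v[1],v[0]),P[:2].round(1),Q[:2].round(1)
def rad(d,o,p,c,z):
    P=at_z(d,o[0]+p[0]/5,o[1]+p[1]/5,z);C=at_z(d,o[0]+c[0]/5,o[1]+c[1]/5,z);v=P-C;return np.arctan2(v[1],v[0]),np.hypot(v[0],v[1]),C[:2].round(1)
A=(251,151);B=(250,150)
print('bar',ang(a,A,(342,305),(324,365),142),ang(b,B,(372,295),(405,342),142))
print('line',ang(a,A,(440,281),(480,290),120),ang(b,B,(446,305),(470,324),120))
print('line rad',rad(a,A,(461,285),(348,250),120),rad(b,B,(458,314),(360,244),120))
print('bar rad',rad(a,A,(325,362),(346,287),142),rad(b,B,(404,340),(360,284),142))
w=pickle.load(open('wrist0.pkl','rb'));
z=np.median(b['range_z'][238:244,474:480]);print('btn',z,at_depth(b,477,241,z))
save(b,'btn',(430,195,520,265),8)
E
```

```text
bar (np.float64(-2.249215146221025), array([521.6,  29. ]), array([514.4,  20.1])) (np.float64(-2.3512473811370835), array([521.2,  28.1]), array([513.9,  20.8]))
line (np.float64(-0.6302838008145923), array([537.2,  19.4]), array([543.4,  14.9])) (np.float64(-2.059296055545674), array([514.9,  12.3]), array([512.1,   7. ]))
line rad (np.float64(-0.7119209635710966), np.float64(22.179443957048775), array([523.7,  31.7])) (np.float64(-2.0100708213393643), np.float64(23.20360952978559), array([523.4,  30.7]))
bar rad (np.float64(-2.231805656460823), np.float64(14.168307421284071), array([523.5,  31.8])) (np.float64(-2.2988304512704323), np.float64(12.838652779514264), array([522.7,  30.6]))
btn 323.58157 [ 498.66632319 -151.74033736   81.66825365]
```

View pics/btn.png

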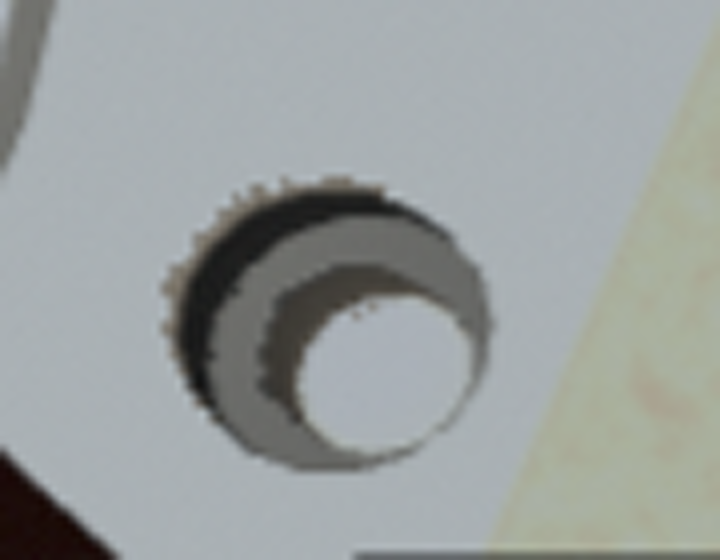

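```bash
python3 - <<'E'
from h import *
import pickle
ims=[]
for n in ['w4','w5','w6','w7','w8','w9']:
    d=pickle.load(open(n+'.pkl','rb')); g=cv2.cvtColor(d['img'],cv2.COLOR_RGB2GRAY).astype(float)
    print(n,g[200:214,322].astype(int))
    im=d['img'][196:222,290:350,::-1]; ims.append(cv2.resize(im,None,fx=6,fy=6,interpolation=cv2.INTER_CUBIC))
    C=d['wc'][:3,3]; ax=np.array([523.4,30.8]); v=ax-C[:2]; v/=np.hypot(*v)
    print([proj(d,[*(ax+23*v),82-dz])[0].round(2).tolist() for dz in (0,1.2,3.4,4.2)], proj(d,[*(ax+26.5*v),96])[0].round(2))
cv2.imwrite('pics/wash.png',np.vstack([np.hstack(ims[:2]),np.hstack(ims[2:4]),np.hstack(ims[4:])]))
E
```

```text
w4 [148 149 149 149 147 148  94  76 110 116  69  43  39  41]
[[322.75, 273.07], [322.75, 272.12], [322.75, 270.39], [322.75, 269.77]] [322.72 290.15]
w5 [146 146 146 145 145 145  91  75 109 114  67  40  38  40]
[[322.65, 272.75], [322.65, 271.79], [322.65, 270.07], [322.65, 269.45]] [322.64 289.81]
w6 [137 137 138 137 137 120  67  91 107 107  53  35  35  36]
[[322.3, 272.39], [322.3, 271.43], [322.3, 269.71], [322.3, 269.1]] [322.3  289.43]
w7 [135 135 136 135 135 102  71 102 108 106  54  36  35  36]
[[322.23, 272.37], [322.23, 271.41], [322.23, 269.69], [322.23, 269.08]] [322.24 289.41]
w8 [134 134 133 134 116  67  99 106 106 104  52  36  35  34]
[[322.2, 272.29], [322.19, 271.34], [322.19, 269.62], [322.19, 269.0]] [322.22 289.33]
w9 [132 130 132 130 100  64  99 104 103 100  48  34  35  34]
[[322.23, 272.24], [322.22, 271.29], [322.22, 269.57], [322.22, 268.95]] [322.25 289.3 ]
```

View pics/wash.png

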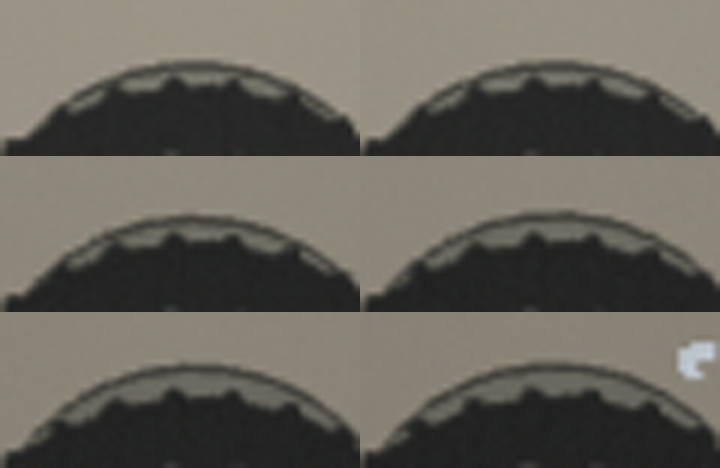

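```bash
python3 - <<'E'
from h import *
import pickle
for n in ['w5','w6','w7','w8','w9']:
    d=pickle.load(open(n+'.pkl','rb'))
    C=d['wc'][:3,3]; ax=np.array([523.4,30.8]); v=C[:2]-ax; v/=np.hypot(*v)
    f=lambda z,r:proj(d,[*(ax+r*v),z])[0][1]
    e=[f(82-dz,23) for dz in (0,1,2,3,4,5)]; print(n,np.round(e,2),'ring bot',round(f(96,26.5),2))
E
```

```text
w5 [206.23 205.74 205.25 204.76 204.28 203.81] ring bot 207.92
w6 [205.85 205.35 204.86 204.38 203.9  203.43] ring bot 207.51
w7 [205.82 205.33 204.84 204.36 203.88 203.4 ] ring bot 207.48
w8 [205.74 205.24 204.76 204.27 203.79 203.32] ring bot 207.39
w9 [205.64 205.14 204.66 204.17 203.69 203.22] ring bot 207.29
```

Emit:
{"op": "jog_arm", "data": {"steps": [{"dp": [-0.05,-0.4,0],"turn": [0,0,0],"claw": 0},{"dp": [-0.1,-0.8,0],"turn": [0,0,0],"claw": 0},{"dp": [-0.15,-1,0],"turn": [0,0,0],"claw": 0},{"dp": [-0.15,-1,0],"turn": [0,0,0],"claw": 0}]}}

```text
t: 7.95
ee_pos: [509.4, -52.1, 216.6]
orientation: [-1.299, 1.066, -1.062]
ft_force: [-0.2, 0.2, -0.6]
width: 64.4
```

Emit:
{"op": "jog_arm", "data": {"steps": [{"dp": [-0.05,-0.4,0],"turn": [0,0,0],"claw": 0},{"dp": [-0.1,-0.7,0],"turn": [0,0,0],"claw": 0},{"dp": [-0.14,-0.8,0],"turn": [0,0,0],"claw": 0},{"dp": [-0.14,-0.8,0],"turn": [0,0,0],"claw": 0},{"dp": [-0.14,-0.8,0],"turn": [0,0,0],"claw": 0}]}}

```text
t: 8.37
ee_pos: [498.2, -115.5, 216.4]
orientation: [-1.298, 1.068, -1.063]
ft_force: [0.6, 0.2, -0.4]
width: 31.4
```

```bash
python3 st.py; python3 - <<'E'
from h import *
import pickle
d=grab('wrist'); save(d,'w11'); pickle.dump(d,open('w11.pkl','wb'))
E
```

```text
t 8.3667 w 31.38 [ 498.15 -115.53  216.39] yaw -1.3767 M [ 0.02   0.066 -0.041] F [ 0.6   0.25 -0.43] q6 1.128 tau6 -0.047
```

View pics/w11.png

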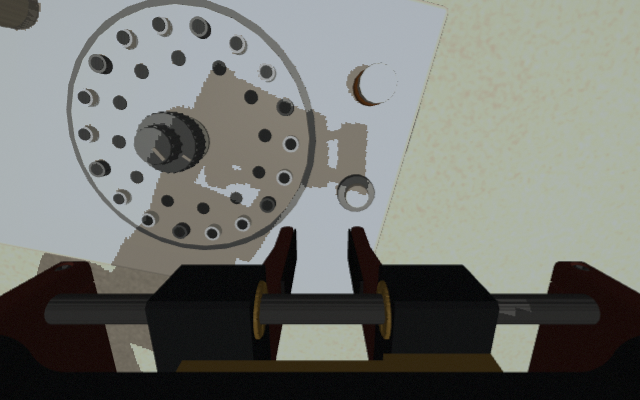

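```bash
python3 - <<'E'
from h import *
import pickle
d=pickle.load(open('w11.pkl','rb')); save(d,'b11',(325,165,385,220),10)
for u,v in [(356,197),(345,205),(345,180),(370,215),(340,250)]:
    z=np.median(d['range_z'][v-1:v+2,u-1:u+2]); print(u,v,at_depth(d,u,v,z).round(1))
E
```

```text
356 197 [ 497.3 -152.4   81.9]
345 205 [ 483.2 -144.3   71.6]
345 180 [ 510.9 -138.2   70.8]
370 215 [ 473.5 -177.2   60.2]
340 250 [ 422.5 -152.4   59.8]
```

View pics/b11.png

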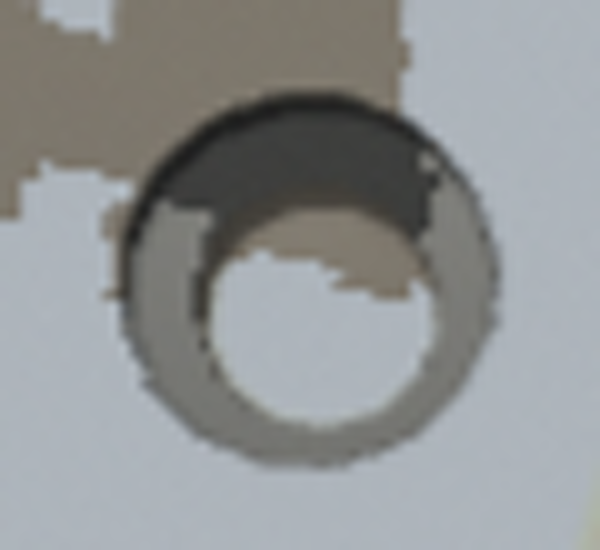

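Emit:
{"op": "jog_arm", "data": {"steps": [{"dp": [-0.005,-0.25,0],"turn": [0,0,0],"claw": 0},{"dp": [-0.005,-0.47,-0.1],"turn": [0,0,0],"claw": 0},{"dp": [-0.005,-0.47,-0.4],"turn": [0,0,0],"claw": 0},{"dp": [-0.005,-0.47,-0.7],"turn": [0,0,0],"claw": 0},{"dp": [-0.005,-0.47,-0.95],"turn": [0,0,0],"claw": 0},{"dp": [-0.005,-0.47,-0.95],"turn": [0,0,0],"claw": 0},{"dp": [-0.005,-0.47,-0.95],"turn": [0,0,0],"claw": 0}]}}

```text
t: 9.0
ee_pos: [497.6, -151.5, 139.8]
orientation: [-1.3, 1.068, -1.06]
ft_force: [-0.3, -0.7, 0.1]
width: 0.7
```

Emit:
{"op": "jog_arm", "data": {"steps": [{"dp": [0,0,-0.3],"turn": [0,0,0],"claw": 0},{"dp": [0,0,-0.53],"turn": [0,0,0],"claw": 0},{"dp": [0,0,-0.53],"turn": [0,0,0],"claw": 0},{"dp": [0,0,-0.53],"turn": [0,0,0],"claw": 0}]}}

```text
t: 9.33
ee_pos: [498.1, -151.1, 98.2]
orientation: [-1.3, 1.068, -1.059]
ft_force: [0.2, -0.8, 0.7]
width: 0.2
```

```bash
python3 st.py; python3 - <<'E'
from h import *
import pickle
d=grab('wrist'); save(d,'w12',(220,180,420,300),4)
s=grab('side'); save(s,'s12',(280,200,440,330),5)
E
```

```text
t 9.3333 w 0.17 [ 498.06 -151.06   98.25] yaw -1.3739 M [0.026 0.101 0.025] F [ 0.18 -0.84  0.72] q6 1.059 tau6 0.005
```

View pics/w12.png

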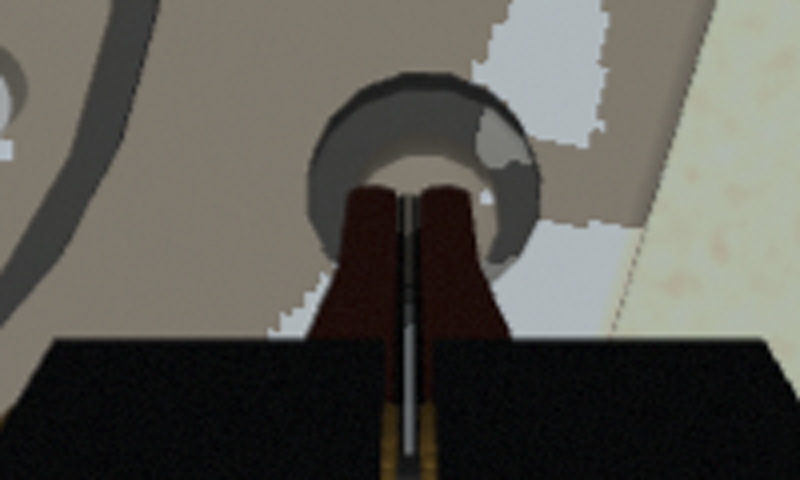

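View pics/s12.png

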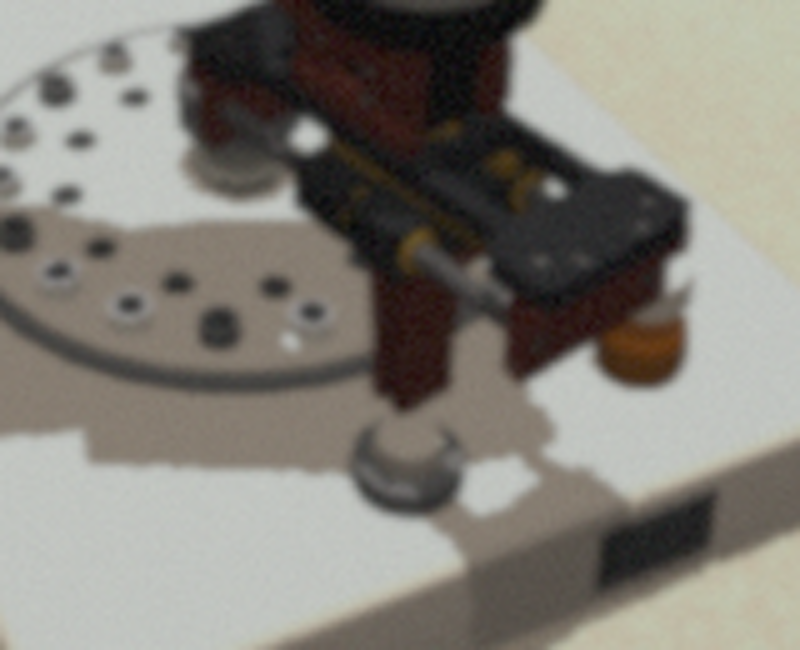

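Emit:
{"op": "jog_arm", "data": {"steps": [{"dp": [-0.005,-0.03,-0.1],"turn": [0,0,0],"claw": 0},{"dp": [-0.005,-0.03,-0.18],"turn": [0,0,0],"claw": 0},{"dp": [-0.005,-0.03,-0.22],"turn": [0,0,0],"claw": 0},{"dp": [-0.005,-0.03,-0.25],"turn": [0,0,0],"claw": 0},{"dp": [-0.005,-0.03,-0.25],"turn": [0,0,0],"claw": 0}]}}

```text
t: 9.85
ee_pos: [498.7, -154.1, 78.9]
orientation: [-1.299, 1.066, -1.061]
ft_force: [0.2, -0.6, 3.4]
width: 0.8
```

```bash
python3 st.py
```

```text
t 9.85 w 0.82 [ 498.68 -154.14   78.92] yaw -1.3742 M [-0.102 -0.038 -0.002] F [ 0.23 -0.57  3.43] q6 1.055 tau6 -0.0
```

In contact at about 3 N; pressing on down.

Emit:
{"op": "jog_arm", "data": {"steps": [{"dp": [0,0,-0.02],"turn": [0,0,0],"claw": 0},{"dp": [0,0,-0.04],"turn": [0,0,0],"claw": 0},{"dp": [0,0,-0.05],"turn": [0,0,0],"claw": 0},{"dp": [0,0,-0.05],"turn": [0,0,0],"claw": 0}]}}

```text
t: 10.18
ee_pos: [498.8, -154.2, 76.1]
orientation: [-1.299, 1.066, -1.062]
ft_force: [-3.7, 1.3, 17.3]
width: 0.8
```

```bash
python3 st.py
```

```text
t 10.1833 w 0.8 [ 498.78 -154.16   76.09] yaw -1.3742 M [0.202 0.828 0.029] F [-3.72  1.34 17.27] q6 1.055 tau6 -0.001
```

Emit:
{"op": "jog_arm", "data": {"steps": [{"dp": [0,0,0.05],"turn": [0,0,0],"claw": 0},{"dp": [0,0,0.15],"turn": [0,0,0],"claw": 0},{"dp": [0,0,0.4],"turn": [0,0,0],"claw": 0},{"dp": [0,0,0.8],"turn": [0,0,0],"claw": 0},{"dp": [0,0,1],"turn": [0,0,0],"claw": 0},{"dp": [0,0,1],"turn": [0,0,0],"claw": 0}]}}

```text
t: 10.68
ee_pos: [500.9, -154.8, 159.5]
orientation: [-1.297, 1.061, -1.066]
ft_force: [0.3, 0.3, 0.0]
width: 0.4
```

Emit:
{"op": "jog_arm", "data": {"steps": [{"dp": [0,0.2,0.4],"turn": [0,0,0.03],"claw": 0.5},{"dp": [0.1,0.5,0.7],"turn": [0,0,0.06],"claw": 1},{"dp": [0.15,0.8,0.7],"turn": [0,0,0.1],"claw": 1},{"dp": [0.15,1,0.7],"turn": [0,0,0.14],"claw": 1},{"dp": [0.15,1,0.7],"turn": [0,0,0.18],"claw": 1},{"dp": [0.15,1,0.7],"turn": [0,0,0.22],"claw": 1},{"dp": [0.15,1,0.7],"turn": [0,0,0.26],"claw": 1},{"dp": [0.15,1,0.7],"turn": [0,0,0.31],"claw": 1},{"dp": [0.15,1,0.7],"turn": [0,0,0.31],"claw": 1}]}}

```text
t: 11.43
ee_pos: [512.0, -74.6, 214.4]
orientation: [-1.548, 0.308, -0.31]
ft_force: [-0.5, -1.0, 0.4]
width: 57.1
```

Emit:
{"op": "jog_arm", "data": {"steps": [{"dp": [0,0.4,0],"turn": [0,0,0],"claw": 1},{"dp": [0.06,0.8,0],"turn": [0,0,0],"claw": 1},{"dp": [0.15,1,0],"turn": [0,0,0],"claw": 1},{"dp": [0.15,1,0],"turn": [0,0,0],"claw": 1},{"dp": [0.15,1,0],"turn": [0,0,0],"claw": 1}]}}

```text
t: 11.85
ee_pos: [523.5, 5.9, 213.4]
orientation: [-1.549, 0.308, -0.307]
ft_force: [-0.6, -0.1, 0.8]
width: 86.7
```

```bash
python3 st.py
```

```text
t 11.85 w 86.66 [523.55   5.94 213.42] yaw -0.3915 M [ 0.019 -0.011  0.057] F [-0.55 -0.07  0.83] q6 0.38 tau6 0.115
```

Emit:
{"op": "jog_arm", "data": {"steps": [{"dp": [0,0.2,0.01],"turn": [0,0,0],"claw": 1},{"dp": [0,0.32,0.01],"turn": [0,0,-0.003],"claw": 1},{"dp": [0,0.32,0.01],"turn": [0,0,-0.003],"claw": 1},{"dp": [0,0.32,0.01],"turn": [0,0,-0.003],"claw": 1}]}}

```text
t: 12.18
ee_pos: [523.1, 30.7, 213.8]
orientation: [-1.548, 0.315, -0.313]
ft_force: [-0.0, -0.8, -0.3]
width: 87.6
```

```bash
python3 - <<'E'
from h import *
import pickle
a=pickle.load(open('w1.pkl','rb'));b=grab('wrist');pickle.dump(b,open('w13.pkl','wb'))
f=lambda d:cv2.resize(d['img'][165:235,285:360,::-1],None,fx=5,fy=5,interpolation=cv2.INTER_CUBIC)
cv2.imwrite('pics/cmp.png',np.hstack([f(a),f(b)]))
save(b,'w13'); s=grab('side');save(s,'s13')
E
```

```text
(no output)
```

View pics/cmp.png

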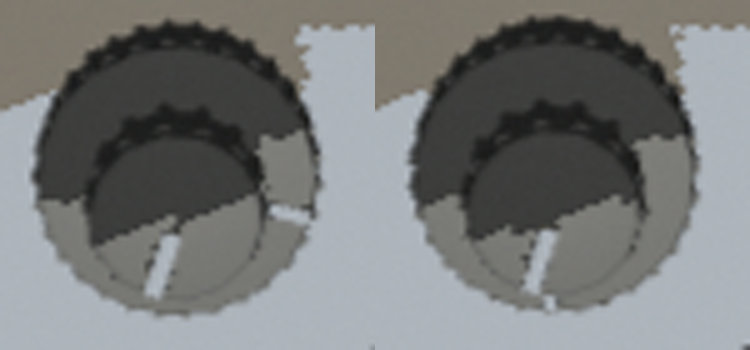

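View pics/s13.png

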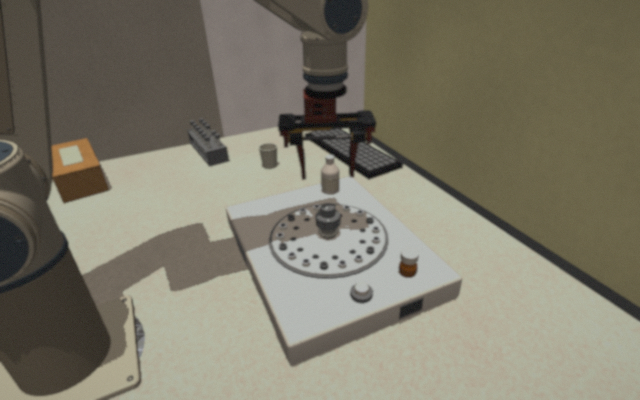

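```bash
python3 - <<'E'
from h import *
import pickle
a=pickle.load(open('w1.pkl','rb'));b=pickle.load(open('w13.pkl','rb'))
# ring silhouette centre: left/right extents give axis in x ; use common axis with per-image correction
ax=np.array([523.4,31.0])
for d,u,v,inn in [(a,285+291/5,165+214/5,(285+175/5,165+217/5)),(b,285+(549-375)/5,165+303/5,(285+(553-375)/5,165+214/5))]:
    c=proj(d,[*ax,141])[0]; L=at_z(d,u,v,120)[:2]; C=at_z(d,*inn,141)[:2]
    print(c,inn,'C',C.round(1),'line',L.round(1),'ang',np.arctan2(*(L-C)[::-1]),np.hypot(*(L-C)))
E
```

```text
[320.48017863 208.84913077] (320.0, 208.4) C [523.2  31.5] line [540.6  17.4] ang -0.6837429608005094 22.410839335100565
[320.94004953 207.89703399] (320.6, 207.8) C [523.2  31.2] line [512.7   8.9] ang -2.0074004048144345 24.632468133143753
```

```bash
python3 - <<'E'
from h import *
print(ctrl.get_obs()['t'],ctrl.get_obs()['ft_force']); print(ctrl.close_job())
E
```

```text
12.2833 [ 1.59552019 -0.26822812 -1.06131919]
the job is handed in; nothing more can be done
None
```

I locked the carousel with the outer ring, pressed and released the start button, and handed the job in at about 12.3 s.

**Ring**
- I turned the ring clockwise 1.375 rad in a single grip.
- The grip force was fixed at about 30 N, below the suggested 40 N. The white line stayed put relative to the fingers, so the ring did not slip.
- I felt take-up at roughly 1.1 rad, when the torque jumped from about 0.1 to 0.49 N m. I stopped at about 0.70 N m.
- My estimates of how far past take-up I went do not quite agree. Wrist torque and turn angle give 0.23 to 0.29 rad, the last joint's torque gave up to 0.35, and the washer image gives 0.19 to 0.24.
- After I let go, the ring had sprung back only about 0.05 rad, by the line's position. The washer measured roughly 2.3 to 2.9 mm down, within the 1.2 to 6 mm snug range.

**Inner knob**
- In two views from the same pose, before and after, the white bar sits at the same angle to within about 0.05 rad. An intermediate view from another angle suggested up to 0.1 rad, still inside the 0.19 rad limit.

**Start button**
- I pressed it to its stop, with about 17 N at the bottom, against the 5 N it needs. Fingertip height put the travel at about 6 mm, then I withdrew.
- I did not check closely that it had sprung back. It looked normal in the final side view.

**Jar, bottle and beaker**
- They looked undisturbed in the final side view. The arm had been clear of everything since it left the button.

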